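# Earth the test box and open its lid

## Task

Make the test box safe to load: turn the selector on the sloping panel to the earth mark (the stem with three shrinking bars, second from the left) and only then lift the box's lid by its pull, all the way back until it rests on its stop. Move the lid gently, without flinging it open or letting it drop, leave the selector clicked in at the earth mark, and leave the loose things on the bench where they are.

Things in the scene. Friction and masses are not known exactly. Their poses are not given: they have to be found in the camera images.
- selector (a joint): Detented selector knob, rad, growing clockwise as seen looking onto the panel. It clicks in at 0, 0.70, 1.40 and 2.10: pointer 60 and 20 degrees left, then 20 and 60 degrees right of straight up the slope. 0.70 is the earth mark (a stem and three shrinking bars); the other marks are single short strokes. Starts near a right-hand position. Takes 0.15 N m at most.
- knob_grip (a point): Point on the knob's axis at grip height. Black bar 46 x 14 x 32 mm high on a skirt of 52 mm diameter. z: knob axis, out of the panel, leaning 35 degrees from vertical towards the robot; x: along the bar to its pointer end (white line); y: across the 14 mm width. It lies 37 mm above the panel, 23 mm above the skirt, 7 mm below the bar's top. Turns with the knob.
- control_unit: Grey wedge-shaped control unit, fixed to the bench, 135 mm deep, 150 mm wide, 28 mm high in front, 123 mm at the back; the dark panel on top slopes 35 degrees and faces the robot. Origin at the centre of its underside; x from its low front to its high back, z up. Stands left or right of the test box.
- lid (a joint): Lid of the test box, rad: 0 shut, 1.83 (105 degrees) back on its stop. Stiffish hinge: released below about 75 degrees it falls shut, further back it stays where it is left, so it has to be brought right to the stop. Mass about 0.4 kg (lifting by the pull takes 1 to 3 N).
- lid_pull (a point): Centre of the lid's pull: a black barrel along y, 30 mm long, 18 mm diameter, 30 mm in front of the lid's edge in the lid's plane, on a 16 mm wide steel neck; 79.5 mm above the bench when shut. Pinched on its end faces (30 mm apart along y) it turns between the fingers as the lid swings. Turns with the lid: shut, x points from pull to hinge, z up.
- lid_hinge (a point): Middle of the hinge axis at the far upper edge of the test box, 75.5 mm above the bench, 180 mm from the pull. The axis is y; the lid opens by turning about +y (the pull goes up, then away from the robot). Turns with the lid.
- test_box: Grey shielded metal test box, fixed to the bench, 150 mm deep (x) by 200 mm wide (y) by 75 mm high, walls 5 mm, with an 8 mm grey lid on top. Origin at the centre of its underside; its front, with the pull, faces -x.
- sample_jar: Bystander: clear jar with white cap, 40 mm diameter, 52 mm high, beside the test box. Origin at the centre of its underside.
- adapter: Bystander: brass adapter, 26 mm diameter, 28 mm high, beside the control unit. Origin at the centre of its underside.
- dish: Bystander: shallow glass dish, 72 mm diameter, 16 mm high, near the robot. Origin at the centre of its underside.
- tape_roll: Bystander: black tape roll lying flat, 72 mm diameter, 19 mm high, behind the box and the unit. Origin at the centre of its underside.
- driver: Bystander: grey screwdriver, 190 mm long, lying at the left. Origin at the middle of its underside.
- slide_box: Bystander: white box 85 x 70 x 30 mm at the right. Origin at the centre of its underside.
- mount_post: Bystander: steel post 68 mm high on a 32 mm round foot, at the far right. Origin at the centre of its underside.
There are look-alikes about, which are no part of the job. What is shaped like the control_unit but red is not meant.

How it is judged:
By the outcome, as a careful person would: the job done as asked, in the order asked, and still so for the second after the job is handed in, with the robot touching nothing.
It also fails if it takes over 61 s, if anything falls off the work surface, if the arm or the gripper's body presses on something with over 40 N, if the wrist force passes 120 N, or if a joint passes its speed limit or range.

## Robot

A 6-joint arm with a two-finger parallel gripper is mounted at the origin on the work surface. World frame = base frame: x ahead of the robot, y to its left, z up, the work surface at z = 0. Lengths are in m, angles in rad, forces in N, time in s.
With the tool pointing down it reaches from about 0.275 to 0.825 m from the base axis. Payload 4.9 kg.
Tool frame: the origin (TCP) lies midway between the tips of the shut fingers; the grasp point (between the pads) lies 19 mm behind it (grip_point_offset is the distance from the TCP to the grasp point, in m); z points along the fingers, x is the direction in which the jaws open and shut, and the axes are right-handed (so a half turn about z gives the same grasp; the last joint's range is limited). The gripper opens to 85 mm and grips with 20 to 120 N. Pads are 22 mm wide; open, the fingers measure 114 mm over their backs; the gripper's body (76 mm by 85 mm) begins 54 mm behind the grasp point. The pads swing forward as they close: fully open they stand 13 mm farther back than shut.
Start: joints at [0.98, 0.326, -0.193, 1.052, 0, 1.437], TCP at [0.243, 0.494, 0.231] pointing down, gripper open.
Joint ranges: [-2.65, 2.65], [-0.97, 1.79], [-1.3, 1.35], [-1.93, 2.1], [-1.47, 1.37], [-3.14, 3.14]. Speed limits (rad/s): [2.57, 2.57, 3.14, 3.14, 3.14, 3.14].

## Interface

Orientations are given as a rotation vector (axis times angle).
In Python, from cell import * gives the robot as it stands. Calls block until the motion is done:
- movep(position, orientation): joint-space move of the TCP to a pose.
- move_l(position, velocity=0.15, rot=None, until_force=None): straight line of the TCP; rot=None keeps the orientation; velocity is the mean speed in m/s. With until_force (N) it stops when the force on the tool has changed by that much, and returns True; else False.
- set_joints(angles): joint-space move.
- let_go() and grab(newtons=None): open the fingers fully, or close them until they stop; newtons is the grip in N (None keeps the last).
- sleep(seconds).
- ik(position, orientation): joint angles nearest the present ones, or None.
- get_state(): the state.
- grab_frame(name): name is "scene" or "top" or "wrist"; returns a dict with "img" (384x512x3 uint8, red, green, blue), "fx", "fy", "cx", "cy" (pixels), "cam_to_world" (4x4, takes a point from camera to world coordinates); the wrist camera has in their place "T_tool_cam" (4x4, takes a point from camera to tool coordinates, whose origin is the TCP and whose axes are the tool frame's). Camera axes: x right, y down, z forward; pixel columns grow to the right and rows downward; lengths in m; the calibration is good to about 2 mm. A picture is of the moment at which its call begins: read the wrist's pose just before it. There is no depth.
A pose or a line that the arm cannot do raises MotionError and nothing moves.
- sign_off(): hands the job in, once; it reports no verdict.
Trained networks look in the newest picture that a camera, given by its name, has taken for a name from the list of things; names that differ only in an ending like _2 or _b are one class to them, and where a whole thing is asked for, a point or a joint stands for the part that bears it (a point fixed in the world has none). Each returns a list of dicts, best first, with "score" (0 to 1); they miss things now and then, are a little off and sometimes report something else, mostly with a low value. They report only what shows in the picture. A call takes as long as a camera call. They do not tell look-alikes from the thing itself.
- spot_in(camera, name): "centre" ([column, row] in pixels, amid what is visible of it).
- silhouettes(camera, name): "mask" (384x512 bool, what is visible of it) and "centre" ([column, row] in pixels, amid what is visible of it).
- tip_of(camera, name): "centre" ([column, row] in pixels: a listed point, or the origin of a listed thing).
The state is a dict: "clock": time; "q": joint angles; "joint_velocities": joint speeds; "tau": joint torques, N m; "position": TCP position; "eef_rot": TCP orientation; "contact_force": force on the tool from outside, world axes, zero at the start; "wrist_torque": the same for the moment, N m; "finger_gap": opening from 0.0 (shut) to 1.0 (fully open).
Only numpy, scipy, OpenCV 4.12 (cv2) and the standard library are available. Lean on these libraries where they do the work, as an engineer would, in place of code of your own. Each camera call takes 0.05 s, during which the arm holds its last target. There are 200 camera calls.

## Working session

There is one attempt and no reset: what is moved stays moved. The work goes in short steps, each a Python script; the robot and the scene stay as the last script left them, time stands still between calls to the robot, and variables do not carry over. Pictures are saved under pics/ and viewed, about 8 in all and at most 12, crops included, and the job is handed in when it is done.

```bash
ls; mkdir -p pics; python3 - <<'E'
from cell import *
import cv2, numpy as np
s=get_state(); print(s['clock'],s['position'],s['eef_rot'],s['finger_gap'])
for c in ('scene','top'):
    f=grab_frame(c); cv2.imwrite(f'pics/{c}0.png',f['img'][:,:,::-1])
    print(c,f['fx'],f['cx'],f['cy'],np.round(f['cam_to_world'],3).tolist())
    for n in ('control_unit','test_box','knob_grip','lid_pull','lid_hinge'):
        print(n,[(np.round(d['centre'],1).tolist(),round(d['score'],2)) for d in tip_of(c,n)])
a=cv2.imread('pics/scene0.png');b=cv2.imread('pics/top0.png')
cv2.imwrite('pics/both.png',cv2.resize(np.vstack([a,b]),None,fx=.78,fy=.78))
E
```

```text
pics
0.0 [0.24223988 0.49311145 0.23049084] [ 2.66611950e+00  1.66039049e+00 -2.53957695e-03] 0.9996519989506132
scene 418.39943880409913 261.0859144584403 190.7464842856511 [[0.14, 0.664, -0.735, 1.389], [0.99, -0.104, 0.094, -0.108], [-0.014, -0.74, -0.672, 0.88], [0.0, 0.0, 0.0, 1.0]]
control_unit [([320.0, 157.3], 0.68), ([195.5, 229.7], 0.58)]
test_box [([322.6, 213.1], 0.91)]
knob_grip [([191.9, 233.1], 0.65), ([323.0, 125.0], 0.63), ([191.7, 197.7], 0.62)]
lid_pull [([314.8, 170.2], 0.68), ([334.2, 209.7], 0.67), ([264.0, 182.0], 0.59)]
lid_hinge [([334.6, 211.6], 0.84)]
top 439.9579638302337 256.4018721328736 191.16810910517458 [[-0.023, -0.991, 0.133, 0.356], [-1.0, 0.023, -0.002, 0.007], [-0.001, -0.133, -0.991, 1.462], [0.0, 0.0, 0.0, 1.0]]
control_unit [([185.5, 272.7], 0.88), ([317.2, 184.1], 0.63)]
test_box [([202.4, 191.4], 0.6)]
knob_grip [([177.9, 282.4], 0.75), ([318.7, 188.1], 0.62)]
lid_pull [([205.4, 218.1], 0.66)]
lid_hinge [([198.1, 166.6], 0.71)]
```

View pics/both.png

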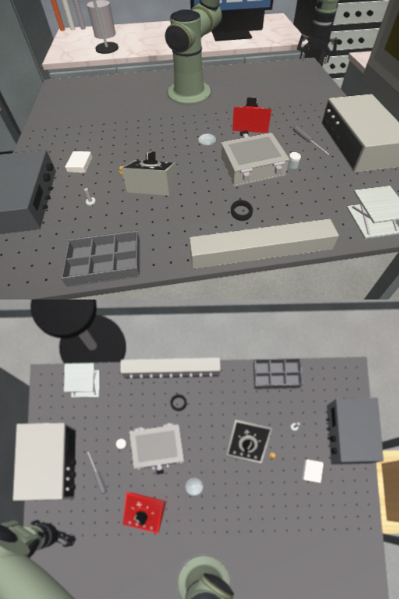

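The top view shows two wedge units: the grey one with a black panel at top px (318,186) and the red look-alike at (180,276). There is one test box at (201,187), with its pull at (205,218). I choose the grey unit and will now localise it and check a close crop.

```bash
cat > h.py <<'E'
from cell import *
import cv2, numpy as np
from scipy.spatial.transform import Rotation as R
def ray(f,uv,T=None):
    T=f['cam_to_world'] if T is None else T
    d=T[:3,:3]@np.array([(uv[0]-f['cx'])/f['fx'],(uv[1]-f['cy'])/f['fy'],1]); return T[:3,3],d/np.linalg.norm(d)
def at_z(f,uv,z,T=None):
    o,d=ray(f,uv,T); return o+d*(z-o[2])/d[2]
def tri(rays):
    A=sum(np.eye(3)-np.outer(d,d) for o,d in rays);b=sum((np.eye(3)-np.outer(d,d))@o for o,d in rays)
    p=np.linalg.solve(A,b); return p,[np.linalg.norm(np.cross(p-o,d)) for o,d in rays]
def tip(cam,n): return [(np.round(d['centre'],1).tolist(),round(d['score'],2)) for d in tip_of(cam,n)]
def sil(cam,n): return silhouettes(cam,n)
def wristT():
    s=get_state(); T=np.eye(4);T[:3,:3]=R.from_rotvec(s['eef_rot']).as_matrix();T[:3,3]=s['position']; return T
def wframe(name=None):
    T=wristT(); f=grab_frame('wrist'); 
    if name: cv2.imwrite(name,f['img'][:,:,::-1])
    return f,T@f['T_tool_cam']
E
python3 - <<'E'
from h import *
np.set_printoptions(precision=4,suppress=True)
ft=grab_frame('top')
st={n:[(d['score'],d['mask']) for d in sil('top',n)] for n in ('test_box','control_unit','lid')}
fs=grab_frame('scene')
print('knob tri',tri([ray(ft,(318.7,188.1)),ray(fs,(191.7,197.7))]))
print('unit base',at_z(ft,(317.2,184.1),0), at_z(fs,(195.5,229.7),0))
print('pull',at_z(ft,(205.4,218.1),.0795),'hinge',at_z(ft,(198.1,166.6),.0755),'box',at_z(ft,(202.4,191.4),0))
print('scene pull',at_z(fs,(314.8,170.2),.0795),'hinge',at_z(fs,(334.6,211.6),.0755))
for n,l in st.items():
    for sc,m in l:
        c=max(cv2.findContours(m.astype(np.uint8),0,1)[0],key=cv2.contourArea); print(n,round(sc,2),cv2.minAreaRect(c))
print(wframe()[0]['T_tool_cam'])
i=ft['img'][:,:,::-1]
cv2.imwrite('pics/crop1.png',np.hstack([cv2.resize(i[140:240,150:250],(390,390),interpolation=2),cv2.resize(i[140:240,270:370],(390,390),interpolation=2)]))
E
```

```text
knob tri (array([ 0.543 , -0.1898,  0.1071]), [np.float64(0.0004549751753589859), np.float64(0.0004549751753590512)])
unit base [ 0.5715 -0.2014  0.    ] [ 0.5619 -0.1924  0.    ]
pull [0.4598 0.1659 0.0795] hinge [0.6258 0.1885 0.0755] box [0.5556 0.1844 0.    ]
scene pull [0.4486 0.176  0.0795] hinge [0.6239 0.1891 0.0755]
test_box 0.46 ((156.38461303710938, 185.92308044433594), (14.422204971313477, 11.094003677368164), 33.690067291259766)
control_unit 0.94 ((318.2819519042969, 182.3016357421875), (50.84672927856445, 49.24345397949219), 13.240520477294922)
control_unit 0.88 ((182.522705078125, 272.90545654296875), (51.1475715637207, 43.05731201171875), 13.495734214782715)
lid 0.85 ((200.93226623535156, 193.78524780273438), (60.45262145996094, 64.62716674804688), 82.50414276123047)
lid 0.72 ((155.75001525878906, 185.75001525878906), (13.435027122497559, 11.31370735168457), 45.0)
[[ 1.      0.0012  0.0005 -0.0004]
 [-0.0013  0.9522  0.3056 -0.078 ]
 [-0.0001 -0.3056  0.9522 -0.1423]
 [ 0.      0.      0.      1.    ]]
```

View pics/crop1.png

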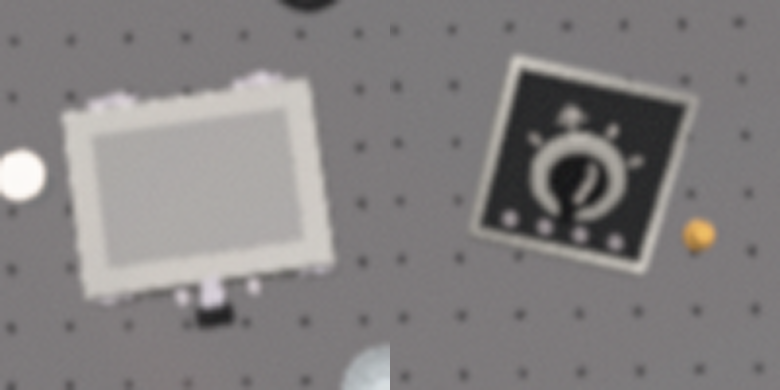

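The crop shows the grey unit with a black panel. Its tree-like earth mark is at crop (570,115), second from the left, with a single stroke at the left, and at (612,130) and (637,160). The unit is yawed about -13°. The box is yawed about +7°, with its pull at crop (213,315). The knob's pointer line is to the right. Next I check reachability and take a wrist view along the panel normal.

```bash
cat >> h.py <<'E'
S35,C35=np.sin(np.radians(35)),np.cos(np.radians(35))
def unit_axes(psi):
    h=np.array([np.cos(psi),np.sin(psi),0]); z=np.array([0,0,1.])
    u=C35*h+S35*z; n=-S35*h+C35*z; return u,np.cross(u,n),n
def knob_rot(psi,alpha,flip=1):
    u,r,n=unit_axes(psi); p=u*np.cos(alpha)+r*np.sin(alpha)
    return R.from_matrix(np.c_[flip*np.cross(n,p),flip*p,-n]).as_rotvec()
def pull_rot(psi,tilt,flip=1):   # tilt>0: fingers lean forward (+x of box)
    h=np.array([np.cos(psi),np.sin(psi),0]); y=np.array([-np.sin(psi),np.cos(psi),0]); z=np.sin(tilt)*h-np.cos(tilt)*np.array([0,0,1])
    x=flip*y; return R.from_matrix(np.c_[x,np.cross(z,x),z]).as_rotvec()
def pull_pos(H,psi,phi): return H+.18*np.array([-np.cos(phi)*np.cos(psi),-np.cos(phi)*np.sin(psi),np.sin(phi)])
E
python3 - <<'E'
from h import *
np.set_printoptions(precision=3,suppress=True)
psi=np.radians(-13);k=np.array([.543,-.19,.107]);u,r,n=unit_axes(psi)
for fl in (1,-1):
    for a in (-20,0,20,60):
        print(fl,a,ik(k+.12*n,knob_rot(psi,np.radians(a),fl)),ik(k-.019*n,knob_rot(psi,np.radians(a),fl)))
H=np.array([.626,.188,.0755]);pb=np.radians(7.3)
for fl in (1,-1):
  for t in (0,30):
    for ph in (0,60,105):
        ro=pull_rot(pb,np.radians(t),fl);print(fl,t,ph,ik(pull_pos(H,pb,np.radians(ph))+.019*R.from_rotvec(ro).as_matrix()[:,2],ro))
E
```

```text
1 -20 [-0.638 -0.088 -0.966  0.123  0.231 -0.692] [-0.559  0.296 -0.954 -0.265  0.188 -0.624]
1 0 [-0.638 -0.088 -0.966  0.123  0.231 -0.343] [-0.559  0.296 -0.954 -0.265  0.188 -0.275]
1 20 [-0.638 -0.088 -0.966  0.123  0.231  0.006] [-0.559  0.296 -0.954 -0.265  0.188  0.074]
1 60 [-0.638 -0.088 -0.966  0.123  0.231  0.704] [-0.559  0.296 -0.954 -0.265  0.188  0.772]
-1 -20 [-0.638 -0.088 -0.966  0.123  0.231  2.45 ] [-0.559  0.296 -0.954 -0.265  0.188  2.517]
-1 0 [-0.638 -0.088 -0.966  0.123  0.231  2.799] [-0.559  0.296 -0.954 -0.265  0.188  2.866]
-1 20 [-0.638 -0.088 -0.966  0.123  0.231 -3.135] [-0.559  0.296 -0.954 -0.265  0.188 -3.068]
-1 60 [-0.638 -0.088 -0.966  0.123  0.231 -2.437] [-0.559  0.296 -0.954 -0.265  0.188 -2.37 ]
1 0 0 [ 0.199  0.397 -0.608  0.566 -0.     0.071]
1 0 60 [ 0.187  0.367 -0.183  1.021 -0.     0.06 ]
1 0 105 [ 0.175  0.617  0.27   1.223 -0.     0.048]
1 30 0 [ 0.229  0.249 -1.125 -0.324 -0.051  0.088]
1 30 60 [ 0.207  0.063 -0.733  0.253 -0.04   0.069]
1 30 105 [ 0.188  0.283 -0.404  0.361 -0.03   0.052]
-1 0 0 [ 0.199  0.397 -0.608  0.566 -0.    -3.07 ]
-1 0 60 [ 0.187  0.367 -0.183  1.021 -0.    -3.082]
-1 0 105 [ 0.175  0.617  0.27   1.223 -0.    -3.094]
-1 30 0 [ 0.229  0.249 -1.125 -0.324 -0.051 -3.053]
-1 30 60 [ 0.207  0.063 -0.733  0.253 -0.04  -3.072]
-1 30 105 [ 0.188  0.283 -0.404  0.361 -0.03  -3.089]
```

```bash
python3 - <<'E'
from h import *
np.set_printoptions(precision=4,suppress=True)
pb=np.radians(7.3)
movep([.50,.172,.27],pull_rot(pb,0)); 
f,T=wframe('pics/w_box.png'); print('fx',f['fx'],get_state()['clock'])
for n,z in (('lid_pull',.0795),('lid_hinge',.0755)):
    print(n,[(c,s,at_z(f,c,z,T)) for c,s in tip('wrist',n)])
psi=np.radians(-13);k=np.array([.543,-.19,.107]);u,r,n=unit_axes(psi)
movep(k+.12*n,knob_rot(psi,0))
f,T=wframe('pics/w_knob.png')
kr=tip('wrist','knob_grip')
ft=grab_frame('top');kt=tip('top','knob_grip')
fs=grab_frame('scene')
print(kr,kt)
for c,s in kr[:2]: print('knob',at_z(f,c,.107,T),tri([ray(f,c,T),ray(ft,(318.7,188.1)),ray(fs,(191.7,197.7))]))
np.savez('wk.npz',T=T,img=f['img'],K=[f['fx'],f['cx'],f['cy']]); print(get_state()['clock'])
cv2.imwrite('pics/w2.png',np.hstack([cv2.resize(cv2.imread(p),(400,300)) for p in('pics/w_box.png','pics/w_knob.png')]))
E
```

```text
fx 333.82634021517265 2.4833
lid_pull [([255.6, 117.7], 0.84, array([0.4505, 0.1695, 0.0795]))]
lid_hinge [([252.9, 276.3], 0.81, array([0.6283, 0.1901, 0.0755]))]
[([251.6, 176.2], 0.83), ([133.6, 99.8], 0.65), ([251.4, 121.3], 0.56)] [([319.5, 188.9], 0.77), ([179.7, 286.0], 0.7)]
knob [ 0.5314 -0.1874  0.107 ] (array([ 0.5407, -0.19  ,  0.1022]), [np.float64(0.0026250860192827577), np.float64(0.003094332597987723), np.float64(0.001986119052845258)])
knob [ 0.4441 -0.242   0.107 ] (array([ 0.5058, -0.2161,  0.0752]), [np.float64(0.06069471112827482), np.float64(0.046600780957301996), np.float64(0.023227803806533727)])
4.1583
```

View pics/w2.png

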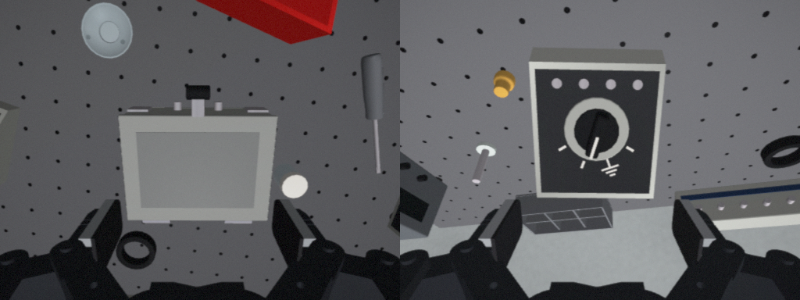

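The left image shows the box with the pull at about (198,92) and the hinge edge at (205,218). The right image shows the grey-edged black panel seen from downslope. The pointer (594,150) is at the stroke (583,165), which is 20° right (1.40), and the earth mark is at (610,170). I'll rectify the panel for a precise pose.

```bash
python3 - <<'E'
from h import *
d=np.load('wk.npz');T=d['T'];fx,cx,cy=d['K'];img=d['img'][:,:,::-1]
psi=np.radians(-13);u,r,n=unit_axes(psi);k0=np.array([.542,-.19,.105]);W=np.linalg.inv(T)
def px(P): c=(W@np.append(P,1))[:3]; return [c[0]/c[2]*fx+cx,c[1]/c[2]*fx+cy]
def rect(h):
    o=k0-(.037-h)*n
    q=[(-.1,-.1),(.1,-.1),(.1,.1),(-.1,.1)]
    src=np.float32([px(o+a*r+b*u) for a,b in q]);dst=np.float32([((a+.1)*2000,(.1-b)*2000) for a,b in q])
    return cv2.warpPerspective(img,cv2.getPerspectiveTransform(src,dst),(400,400),flags=cv2.INTER_CUBIC)
A,B=rect(0),rect(.014)
B2=cv2.resize(B[120:280,120:280],(400,400),interpolation=2)
cv2.imwrite('pics/rect.png',np.hstack([A,B2]))
g=cv2.cvtColor(B,6)
m=((g>100)&(g<190)).astype(np.uint8)
# panel: dark region quad
dk=(cv2.cvtColor(A,6)<70).astype(np.uint8); dk=cv2.morphologyEx(dk,3,np.ones((5,5)))
cs=sorted(cv2.findContours(dk,0,1)[0],key=cv2.contourArea)[-3:]
for c in cs: print(cv2.contourArea(c),cv2.minAreaRect(c))
c=cv2.HoughCircles(cv2.GaussianBlur(g,(3,3),0),cv2.HOUGH_GRADIENT,1,20,param1=80,param2=15,minRadius=46,maxRadius=58);print(c)
E
```

```text
48.5 ((43.0, 342.0), (8.0, 8.0), 0.0)
6248.0 ((292.5, 22.5), (45.0, 213.0), 90.0)
79995.5 ((201.05877685546875, 196.27723693847656), (272.42919921875, 297.452392578125), 0.9045950174331665)
[[[199.5 214.5  51.4]]]
```

View pics/rect.png

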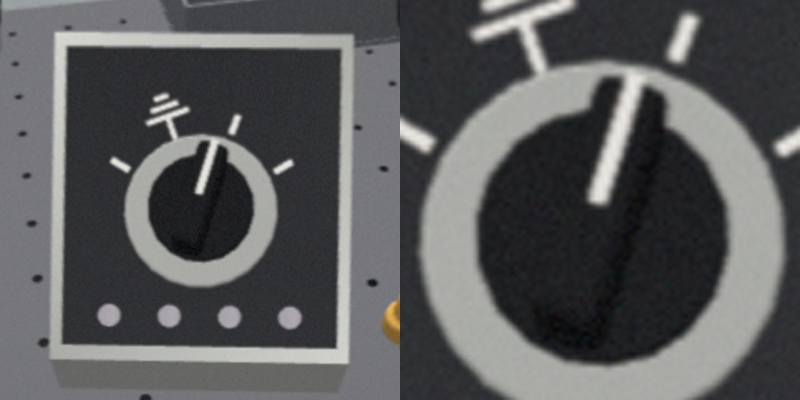

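The rectified view shows the panel turned about 0.9° more, with the skirt centred near (200.5,210.5) on the panel. The pointer is about 16° right (near 1.40), and the earth mark is at (168,110), 20° left. Next I fit the unit's pose from the panel corners.

```bash
python3 - <<'E'
from h import *
from scipy.optimize import least_squares
np.set_printoptions(precision=4,suppress=True)
d=np.load('wk.npz');T=d['T'];fx,cx,cy=d['K'];W=np.linalg.inv(T)
u0,r0,n0=unit_axes(np.radians(-13));k0=np.array([.542,-.19,.105])
def px(P): c=(W@np.append(P,1))[:3]; return np.array([c[0]/c[2]*fx+cx,c[1]/c[2]*fx+cy])
A2=lambda a,h=0: px(k0-(.037-h)*n0+(a[0]/2000-.1)*r0+(.1-a[1]/2000)*u0)
obs=[A2(a) for a in((54,33),(354,36),(348,361),(50,358))]
def cor(x,y,psi):
    h=np.array([np.cos(psi),np.sin(psi),0]);l=np.array([-np.sin(psi),np.cos(psi),0]);o=np.array([x,y,0])
    return [o+s*.0675*h+t*.075*l+[0,0,z] for s,t,z in((1,1,.123),(1,-1,.123),(-1,-1,.028),(-1,1,.028))]
f=lambda p:np.ravel([px(c)-o for c,o in zip(cor(*p[:3]),obs)])
s=least_squares(f,[.565,-.195,-.23]);print(s.x,np.degrees(s.x[2]),s.fun)
x,y,psi=s.x;u,r,n=unit_axes(psi);pc=np.array([x,y,.0755])
# axis foot from ring centre ray with panel plane; and skirt centre with plane +14mm
for a,h in(((200.5,210.5),0),((201,214.6),.014)):
    q=A2(a,h);f_={'fx':fx,'fy':fx,'cx':cx,'cy':cy};o,dd=ray(f_,q,T);t=((pc+h*n-o)@n)/(dd@n);P=o+t*dd
    print('foot rel panel centre u,r:',(P-pc)@u,(P-pc)@r,'grip',P+(.037-h)*n)
E
```

```text
[ 0.5647 -0.1958 -0.2436] -13.957342749612218 [-0.0621  1.5215  0.3869  1.7202 -0.5339 -1.0232  0.2602 -0.3116]
foot rel panel centre u,r: -0.007350320513236105 -0.00019043972778861175 grip [ 0.5383 -0.189   0.1016]
foot rel panel centre u,r: -0.009394059817950409 0.00022227063262866543 grip [ 0.5365 -0.189   0.1004]
```

```bash
cat >> h.py <<'E'
PSI=np.radians(-13.9);K=np.array([.5385,-.1892,.1015]);U,RR,N=unit_axes(PSI)
E
python3 - <<'E'
from h import *
np.set_printoptions(precision=3,suppress=True)
a0=np.radians(16)
movep(K+.08*N,knob_rot(PSI,a0))
print('hit',move_l(K-.017*N,velocity=.06,until_force=8)); s=get_state(); print(s['clock'],(s['position']-K)@N,s['contact_force'])
grab(30); s=get_state(); print('gap mm',85*s['finger_gap'],s['contact_force'],s['wrist_torque'])
for a in np.arange(11,-21,-5).tolist()+[-20]:
    movep(K-.017*N,knob_rot(PSI,np.radians(a))); s=get_state(); print(a,s['contact_force'],s['wrist_torque']@N)
sleep(.3);s=get_state();print(s['clock'],85*s['finger_gap'],s['contact_force'],s['wrist_torque']@N)
E
```

```text
hit False
6.325 -0.016754228094338623 [-0.339 -0.143 -0.499]
gap mm 13.421110830923922 [-2.122  0.459  1.625] [ 0.083  0.577 -0.093]
11 [-3.315  0.402  3.814] -0.04439307974337501
6 [-3.238  1.731  5.711] -0.023124512369672483
1 [-2.968  1.716  6.457] -0.03706755026759658
-4 [-3.37   1.895  5.946] -0.004360659623428936
-9 [-3.36   2.502  4.545] 0.11097854055318704
-14 [-3.238  1.399  5.671] 0.05683419219774803
-19 [-3.881  2.544  4.576] 0.1033684800402042
-20 [-3.336  2.689  5.389] 0.04016368773312361
9.275 13.444869149101693 [-2.519  2.242  5.146] 0.024903809815729552
```

Gripped at 13.4 mm, the width of the bar, and turned with low forces. Now I release, back off and check.

```bash
python3 - <<'E'
from h import *
let_go(); move_l(K+.12*N,velocity=.15,rot=knob_rot(PSI,0))
f,T=wframe(); W=np.linalg.inv(T); img=f['img'][:,:,::-1]
def px(P): c=(W@np.append(P,1))[:3]; return [c[0]/c[2]*f['fx']+f['cx'],c[1]/c[2]*f['fy']+f['cy']]
def rect(h):
    o=K-(.037-h)*N; q=[(-.06,-.06),(.06,-.06),(.06,.06),(-.06,.06)]
    return cv2.warpPerspective(img,cv2.getPerspectiveTransform(np.float32([px(o+a*RR+b*U) for a,b in q]),np.float32([((a+.06)/.12*400,(.06-b)/.12*400) for a,b in q])),(400,400),flags=2)
B=rect(.044);cv2.imwrite('pics/rect2.png',np.hstack([rect(0),B]))
g=cv2.cvtColor(B,6);m=(g>140).astype(np.uint8)
for c in cv2.findContours(m,0,1)[0]:
    (x,y),wh,_=cv2.minAreaRect(c)
    if cv2.contourArea(c)>80 and np.hypot(x-200,y-200)<110:
        vx,vy,_,_=cv2.fitLine(c,2,0,.01,.01).ravel(); print((x,y),wh,np.degrees(np.arctan2(vx,-vy)))
print(get_state()['clock'])
E
```

```text
(246.49998474121094, 115.5) (9.94849681854248, 29.143245697021484) 21.176685
(203.11656188964844, 223.62405395507812) (214.7030792236328, 242.91209411621094) 161.05988
(199.5, 199.5) (399.0, 399.0) 89.79138
11.0833
```

View pics/rect2.png

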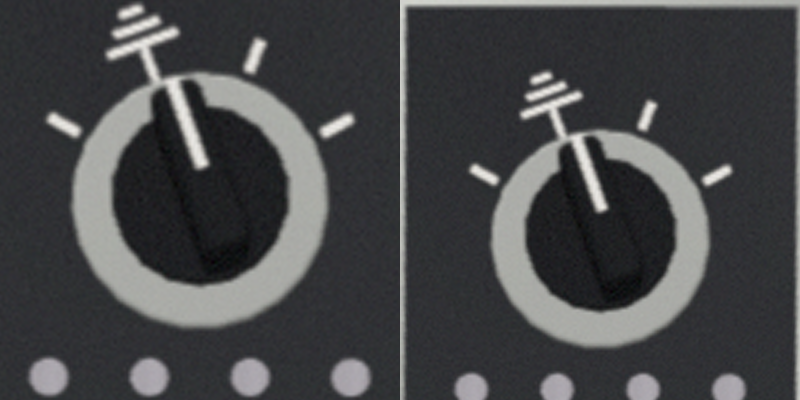

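The pointer sits on the earth mark: about -20° by the line from (172,80) to (204,167), aligned with the stem. I'll look closely at the pull before taking the lid.

```bash
python3 - <<'E'
from h import *
np.set_printoptions(precision=4,suppress=True)
pb=np.radians(7)
movep([.447,.167,.19],pull_rot(pb,0))
f,T=wframe('pics/w_pull.png'); print(f['img'].shape,get_state()['clock'])
for n,z in (('lid_pull',.0795),('lid_hinge',.0755)):
    print(n,[(c,s,at_z(f,c,z,T)) for c,s in tip('wrist',n)])
m=[(d['score'],d['centre'],at_z(f,d['centre'],.0795,T)) for d in sil('wrist','lid_pull')];print(m)
i=cv2.imread('pics/w_pull.png');cv2.imwrite('pics/w_pullc.png',cv2.resize(i[60:260,130:390],(780,600),interpolation=2))
E
```

```text
(384, 512, 3) 12.4083
lid_pull [([258.5, 196.7], 0.67, array([0.4517, 0.1717, 0.0795]))]
lid_hinge [([253.9, 370.6], 0.56, array([0.6302, 0.1903, 0.0755]))]
[(0.69, [254.1, 294.2], array([0.5417, 0.1794, 0.0795]))]
```

View pics/w_pullc.png

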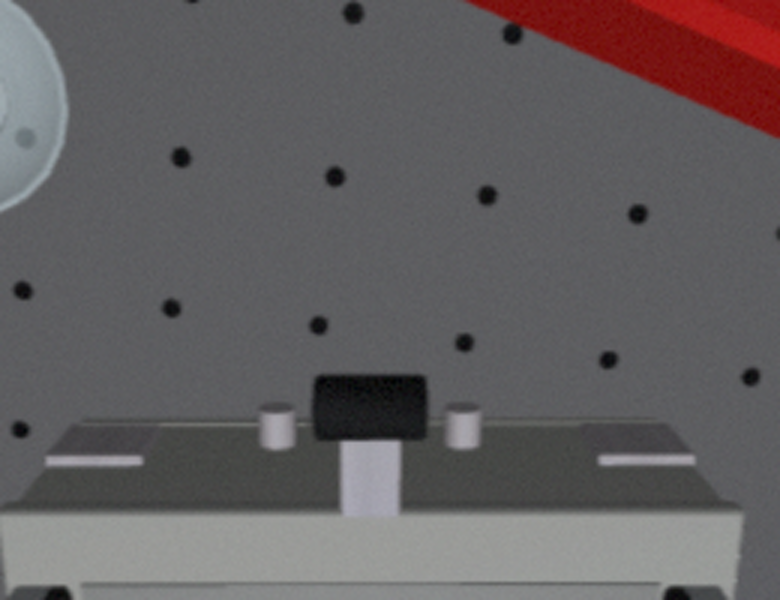

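The studs beside the pull sit low on the box's front wall, well below the fingertips, and the pull is centred at crop (370,407). The lid's edge is level in the tool frame, so the 7° yaw is right. Next I pinch the pull and swing it along the arc.

```bash
cat >> h.py <<'E'
PB=np.radians(7);HG=np.array([.6292,.1894,.0755]);RO=pull_rot(PB,0)
def tcp_at(deg,sh=.015): return pull_pos(HG,PB,np.radians(deg+1.27))-[0,0,sh]
E
python3 - <<'E'
from h import *
np.set_printoptions(precision=2,suppress=True)
p=tcp_at(0); print(p,[ik(tcp_at(a),RO) is not None for a in (30,60,90,107)],ik(tcp_at(105)+[0,0,.08],RO) is not None)
move_l(p+[0,0,.06],velocity=.1,rot=RO)
print('hit',move_l(p,velocity=.05,until_force=6)); s=get_state();print(s['clock'],s['contact_force'])
grab(30); s=get_state(); g=85*s['finger_gap'];print('gap',g,s['contact_force'])
if abs(g-30)<4:
    for a in np.arange(5,21,5):
        move_l(tcp_at(a),velocity=.045); s=get_state(); print(a,round(85*s['finger_gap'],1),s['contact_force'])
print(s['clock'])
f=grab_frame('scene');cv2.imwrite('pics/lift.png',cv2.resize(np.ascontiguousarray(f['img'][120:280,230:430,::-1]),(500,400)))
E
```

```text
[0.45 0.17 0.06] [True, True, True, True] True
hit False
14.7167 [-0.07 -0.25 -0.46]
gap 29.203845097661898 [0.6  0.4  2.68]
5 29.5 [ 1.8  -0.26 -2.45]
10 28.9 [ 1.4  -0.23 -3.72]
15 29.2 [ 2.97 -0.15 -2.35]
20 29.0 [ 4.13  0.92 -3.92]
17.2667
```

View pics/lift.png

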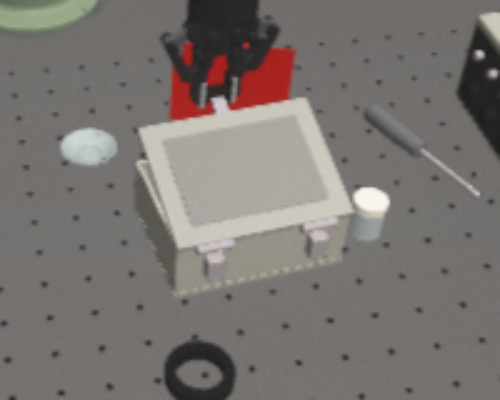

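The lid is rising with the pull held at (220,100), and nothing has been disturbed. I continue to the stop.

```bash
python3 - <<'E'
from h import *
np.set_printoptions(precision=2,suppress=True)
for a in list(range(25,101,5))+[103]:
    move_l(tcp_at(a),velocity=.045); s=get_state(); print(a,round(85*s['finger_gap'],1),s['contact_force'])
    if np.linalg.norm(s['contact_force'])>20: print('STOP');break
else:
    for a in (104,105,106,107,108):
        h=move_l(tcp_at(a),velocity=.02,until_force=8); s=get_state(); print(a,h,s['contact_force'],s['position']-tcp_at(a))
        if h: break
print(s['clock'])
E
```

```text
25 28.8 [ 2.31 -0.95 -3.52]
30 29.1 [ 0.55  0.14 -2.52]
35 29.5 [-0.44 -0.34 -1.98]
40 29.5 [-1.49  0.99 -1.12]
45 29.2 [-1.8   1.35 -0.57]
50 29.6 [-1.62 -0.16 -2.3 ]
55 29.1 [-0.6   0.02 -1.67]
60 29.6 [-0.93  1.08 -0.85]
65 29.3 [-1.31  0.94 -0.02]
70 29.1 [-1.85  1.71  0.75]
75 29.4 [-0.73  0.9   2.77]
80 29.5 [-2.16  2.39  2.67]
85 29.2 [-0.88  2.46  4.87]
90 29.4 [-1.29  2.23  5.36]
95 29.1 [-0.82  3.23  4.  ]
100 29.7 [-0.09  3.78  5.24]
103 29.6 [0.57 3.53 5.56]
104 False [0.51 2.59 5.37] [0. 0. 0.]
105 False [1.3  3.29 5.86] [0. 0. 0.]
106 False [0.47 3.74 4.93] [0. 0. 0.]
107 False [0.58 4.29 5.52] [0. 0. 0.]
108 True [-1.   -0.31  4.49] [-0.  0.  0.]
27.125
```

```bash
python3 - <<'E'
from h import *
np.set_printoptions(precision=4,suppress=True)
f0=get_state()['contact_force'];print(f0)
for a in (108.7,109.4,110):
    h=move_l(tcp_at(a),velocity=.01,until_force=8); sleep(.1);s=get_state(); print(a,h,s['contact_force'],85*s['finger_gap'])
    if h or s['contact_force'][0]<-9: break
print(s['clock'])
f=grab_frame('scene');i=f['img'];print({n:tip('scene',n)[:2] for n in('lid_pull','lid_hinge')})
cv2.imwrite('pics/stop.png',cv2.resize(np.ascontiguousarray(i[40:280,230:430,::-1]),(500,600)))
E
```

```text
[-0.996  -0.3122  4.4923]
108.7 True [-0.2638 -0.8692  4.8797] 29.283777395941712
27.475
{'lid_pull': [([351.0, 173.7], 0.72), ([309.9, 273.4], 0.31)], 'lid_hinge': [([334.4, 213.0], 0.59), ([156.6, 218.8], 0.55)]}
```

View pics/stop.png

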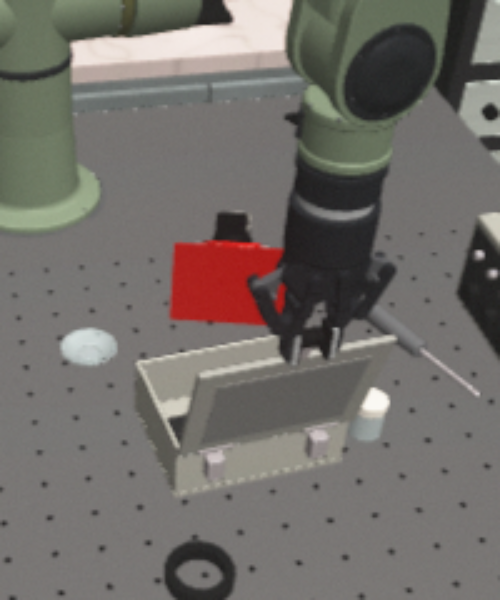

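The picture shows the lid standing just past upright, with the pull held at (320,345). I'll do a firmer press to confirm the stop.

```bash
python3 - <<'E'
from h import *
np.set_printoptions(precision=4,suppress=True)
def ang():
    s=get_state();v=s['position']+[0,0,.015]-HG; return np.degrees(np.arctan2(v[2],-(v[0]*np.cos(PB)+v[1]*np.sin(PB))))-1.27, s['contact_force']
print(ang())
h=move_l(tcp_at(111),velocity=.015,until_force=14); print(h,ang()); sleep(.3); print(ang(),get_state()['clock'])
E
```

```text
(np.float64(107.77984140433622), array([ 1.1417, -2.7095,  3.4165]))
True (np.float64(107.76859997185184), array([-0.5533,  0.8693,  4.3724]))
(np.float64(107.76785018777522), array([-0.9633,  1.4153,  4.6349])) 28.275
```

```bash
python3 - <<'E'
from h import *
np.set_printoptions(precision=4,suppress=True)
let_go(); p=get_state()['position']; move_l(p+[0,0,.06],velocity=.08)
movep([.45,.0,.33],RO)
F={c:grab_frame(c) for c in('scene','top')}
pts={c:{n:tip(c,n)[:2] for n in('lid_pull','lid_hinge')} for c in F};print(pts)
for n in('lid_pull','lid_hinge'):
    try: print(n,tri([ray(F[c],pts[c][n][0][0]) for c in F]))
    except Exception as e: print(e)
def prj(f,P): c=np.linalg.inv(f['cam_to_world'])@np.append(P,1); return np.round([c[0]/c[2]*f['fx']+f['cx'],c[1]/c[2]*f['fy']+f['cy']],1)
L=np.array([-np.sin(PB),np.cos(PB),0])
def lid_edge(deg,s,top=0): # lid front edge corner, 150 mm from hinge; top face +4.. about hinge height
    a=np.radians(deg);h=np.array([np.cos(PB),np.sin(PB),0]);z=np.array([0,0,1.]);v=np.array([-.15,top]);
    x=v[0]*np.cos(a)+v[1]*np.sin(a);w=-v[0]*np.sin(a)+v[1]*np.cos(a); return HG+x*h+w*z+s*.1*L
ims=[]
for c,f in F.items():
    i=np.ascontiguousarray(f['img'][:,:,::-1]); b=prj(f,lid_edge(105,0)).astype(int); x0,y0=max(b[0]-60,0),max(b[1]-50,0)
    cr=cv2.resize(i[y0:y0+120,x0:x0+120],(390,390),interpolation=2)
    for d,col in((95,(0,0,255)),(100,(0,255,255)),(105,(0,255,0)),(110,(255,0,0))):
        q=[tuple(int(v) for v in (prj(f,lid_edge(d,s,.008))-[x0,y0])*3.25) for s in(-1,1)]; cv2.line(cr,*q,col,1)
    print(c,{d:prj(f,pull_pos(HG,PB,np.radians(d+1.27))).tolist() for d in(95,100,105,110)}); ims.append(cr)
cv2.imwrite('pics/chk.png',np.hstack(ims)); print(get_state()['clock'],get_state()['contact_force'])
E
```

```text
{'scene': {'lid_pull': [([353.6, 171.8], 0.97)], 'lid_hinge': [([334.6, 215.6], 0.85)]}, 'top': {'lid_pull': [([189.3, 131.6], 0.8), ([319.5, 191.8], 0.34)], 'lid_hinge': [([195.4, 168.0], 0.78), ([225.4, 132.5], 0.15)]}}
lid_pull (array([0.6894, 0.1911, 0.2677]), [np.float64(0.003774404569117691), np.float64(0.003774404569117789)])
lid_hinge (array([0.6236, 0.1953, 0.0593]), [np.float64(0.0041973996975240785), np.float64(0.004197399697524131)])
scene {95: [346.3, 165.5], 100: [348.9, 170.2], 105: [351.4, 175.5], 110: [353.8, 181.1]}
top {95: [188.5, 146.6], 100: [187.9, 141.5], 105: [187.5, 136.6], 110: [187.1, 132.0]}
31.2417 [0.5863 0.034  1.1225]
```

View pics/chk.png

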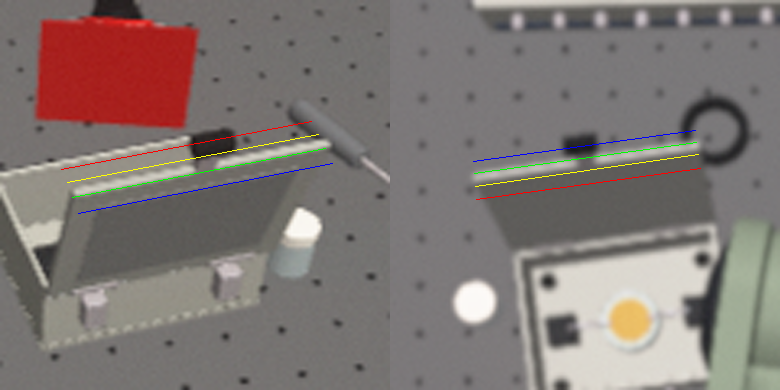

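The measured lid edge lies on the 105° line in both views, and it didn't move under the firm press, so it is on the stop. Last comes a check on the bystanders and the selector before handing in.

```bash
python3 - <<'E'
from h import *
movep([.40,.05,.36],RO)
a=cv2.imread('pics/top0.png').astype(int);f=grab_frame('top');b=f['img'][:,:,::-1].astype(int)
d=(cv2.blur(np.abs(a-b).max(2).astype(np.float32),(3,3))>35).astype(np.uint8)
n,_,st,_=cv2.connectedComponentsWithStats(d)
print([s.tolist() for s in st[1:] if s[4]>6])
c=lambda i:cv2.resize(i.astype(np.uint8)[140:240,270:370],(390,390),interpolation=2)
cv2.imwrite('pics/fin.png',np.hstack([c(a),c(b)]));s=get_state();print(s['clock'],s['contact_force'])
E
```

```text
[[155, 133, 38, 14, 146], [193, 135, 32, 7, 96], [166, 156, 78, 228, 8101], [315, 181, 9, 10, 64], [219, 182, 11, 12, 100], [177, 188, 11, 11, 101], [313, 192, 8, 5, 31], [236, 197, 34, 63, 1077], [179, 208, 6, 6, 27], [251, 275, 3, 8, 20], [30, 283, 67, 53, 1463], [4, 285, 15, 5, 28], [12, 290, 17, 20, 170], [34, 292, 10, 7, 23], [6, 294, 14, 15, 101], [0, 315, 59, 69, 2297], [240, 322, 17, 25, 211], [42, 337, 52, 47, 176], [261, 351, 36, 33, 345], [252, 357, 27, 19, 196], [239, 365, 7, 18, 43], [162, 374, 21, 10, 126], [175, 380, 10, 4, 31], [246, 381, 6, 3, 14], [285, 380, 7, 4, 17], [298, 380, 4, 4, 13]]
31.7 [ 0.29483718  0.03597787 -0.33968284]
```

View pics/fin.png

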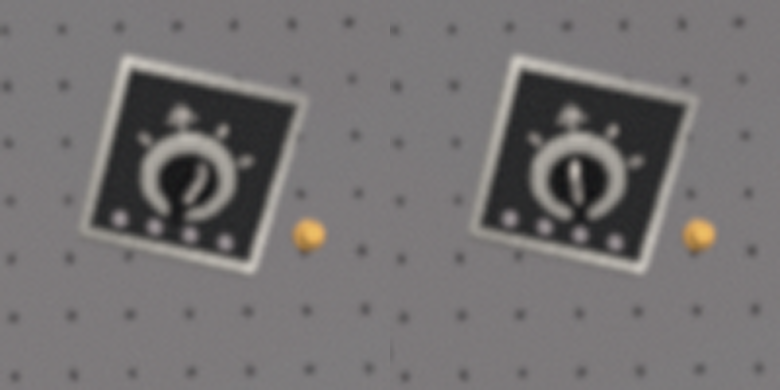

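The pointer now aims at the earth mark (572,115). Apart from the arm and the lid, only the knob changed in the top view; the dish is partly hidden by the arm but was never approached. I'm handing in.

```bash
python3 -c "
from cell import *
sign_off(); print(get_state()['clock'])"
```

```text
the job is handed in; nothing more can be done
the job is handed in; nothing more can be done
```

I turned the selector on the grey unit (not the red look-alike) from 1.40 to the earth mark. Then I pinched the lid's pull, swung the lid slowly back to its stop, released it and moved clear. I handed the job in at about 32 s.

**Selector:** after release the pointer sat at about −20°, in line with the earth mark. The last top view still shows it there.

**Lid:** it stopped against firm resistance and did not move under a 14 N press. In both cameras its edge lies on the 105° line.

**Loose things:** comparing top views from before and after shows changes only at the knob, the lid and box, and the arm. The dish was partly hidden by the arm in that last picture, but the arm never went near it.

**Disagreements:**
- By my hinge estimate the stop came at about 107.8° of arm motion, not 105°. I put that down to a few millimetres of hinge and grip error.
- The networks' position for the raised pull was up to about 2 cm off, so I relied on the lid's edge instead.

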